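# Load the setting stake under the press ram and clamp it

## Task

Fit the brass-headed stake into the bore of the green bench press: there is no headroom under the ram to bring it in upright, so start its foot into the bore at a slant, straighten it as you lower it gently, and let its flange sit flat on the block. Then push the red clamp lever all the way over to lock it. Do not let the stake drop or strike it on the ram, and leave the other stake, jar, brush and boot where they are.

Things in the scene. Friction and masses are not known exactly. Their poses are not given: they have to be found in the camera images.
- brass_stake: Steel stake with domed brass head and brass flange, the one to load: 190 mm long, about 0.4 kg. Origin: centre of the foot's end face; z along the axis, foot to head. From the foot: shank 14 mm dia to 68 mm; cone to 26 mm dia at 80; collar 26 dia to 95; flange 42 dia 95 to 103; post 18 dia 103 to 177 (grip here, about 137 from the foot); head 24 dia to 190. Starts in one cradle of the rack.
- brass_stake_seat (a point): Point on the brass-headed stake's axis at the flange's underside, 95 mm from the foot, near its centre of mass; the same axes as the stake.
- black_stake: The same stake with a flat black head and black flange, in the rack's other cradle; to be left there. Origin and axes as for the brass-headed one.
- rack: Fixed wooden rack; origin under it, z up; base x -80 to 90, y -75 to 75, 12 mm high. Two cradles at y = +45 and -45 mm hold the stakes slanted 45 degrees: feet at x -60, z 30 mm, heads leaning to +x. They bear on each stake's shank (10 to 70 mm from its foot) and post (165 to 175) with low side rails, open above; from 103 to 165 the post is free all round. Stakes lift straight up.
- press: Fixed green bench press; origin on the table under the bore's axis, z up. Bored steel block 90 x 90, 110 mm high, at the origin. Foot plates 30 high, x -70 to 70, y -132 to 160. Column x -35 to 35, y 105 to 155, to z 400. Head x -35 to 35, y -35 to 155, z 325 to 400, with a 44 mm round guide below it to z 310; a crank on its -x face reaches x -73, y 173, z 468. Open to -x, +x and -y.
- bore (a point): Centre of the bore's mouth, at the block's top face, 110 mm above the table; axes as the press. The bore is 30 mm in diameter with a 2 mm chamfer and vertical; the stake's foot hangs free in it when the flange is down on the block.
- ram: Fixed steel ram of the press, 24 mm in diameter, straight above the bore; origin: centre of its lower end, 265 mm above the table, 155 mm above the bore's mouth. The stake's head stands 60 mm below it when the stake is home.
- clamp (a joint): Clamp lever angle, rad (starts at 0 to 0.25): 0 = leaning to the press's -x (open), 1.0 = leaning fully to +x (locked). It stays where it is left; a push of about 1 to 2 N at the ball moves it. The hinge axis is along the press's y, 52 mm above the table, at x = 0, y = -105 mm in the press's frame.
- clamp_tip (a point): Centre of the lever's red ball, 26 mm in diameter, 80 mm from the hinge: the height is 122 mm at either end of the swing and 132 mm halfway. The ball travels 77 mm along the press's +x.
- jar: Amber jar with a brass-coloured cap, 50 mm in diameter, 60 mm high; origin under its centre; beside the clamp lever. Leave it.
- brush: Shoe brush with an ochre wooden back, 180 mm long along its y, 56 mm wide, 40 mm high, lying near the rack's -x side. Leave it.
- boot: Brown leather ankle boot, about 250 mm long and 150 mm high, standing on the table beyond the work; origin under it, toe along its x. Leave it.

How it is judged:
By the outcome, as a careful person would: the job done as asked, in the order asked, and still so for the second after the job is handed in, with the robot touching nothing.
It also fails if it takes over 72 s, if anything falls off the work surface, if the arm or the gripper's body presses on something with over 40 N, if the wrist force passes 120 N, or if a joint passes its speed limit or range.

## Robot

A 6-joint arm with a two-finger parallel gripper is mounted at the origin on the work surface. World frame = base frame: x ahead of the robot, y to its left, z up, the work surface at z = 0. Lengths are in mm, angles in rad, forces in N, time in s.
With the tool pointing down it reaches from about 275 to 750 mm from the base axis. Payload 10.2 kg.
Tool frame: the origin (TCP) lies at the very end of the fingers, on their centre line; the grasp point (between the pads) lies 19 mm behind it; z points along the fingers, y is the line along which they close (so a half turn about z gives the same grasp; the last joint's range is limited). The gripper opens to 85 mm and grips with 20 to 120 N. Pads are 22 mm wide; open, the fingers measure 114 mm over their backs; the gripper's body (76 mm by 85 mm) begins 54 mm behind the grasp point. The pads swing forward as they close: fully open they stand 13 mm farther back than shut.
Start: joints at [0.896, 0.313, 1.498, -0, 1.331, -0.223], TCP at [229.22, 472.323, 231.294] pointing down, gripper open.
Joint ranges: [-2.94, 2.94], [-0.97, 2.17], [0.19, 2.56], [-1.23, 4.37], [0.02, 3.11], [-2.88, 2.88]. Speed limits (rad/s): [2.39, 2.39, 3.01, 3.14, 3.14, 3.14].

## Interface

Orientations are given as a unit quaternion [w, x, y, z].
In Python, from rig import ctrl, optics gives the robot as it stands. The module is installed in compiled form; this text tells all that it offers.
- The arm moves only by the shell command python3 -m handwheel 'ROWS' [FORCE]. ROWS is JSON, a list that holds one entry, the list of rows, each a list of 5 numbers: the gripper command: -1 is fully open, 1 is shut, values between are in proportion, then the shift along the world's x, y, z in units of 50 mm (1.0 is 50 mm), then the turn about the world's z in units of 8 degrees (1.0 is 8 degrees). In form: [[[gripper, tx, ty, tz, twist], ...]]. A call has 1 to 10 rows; each row shifts and turns the commanded pose from where the row before left it; what a row does not reach is not made up. A row lasts 1/10 s, in which the tool goes at most 50 mm and 8.59 degrees, less where a joint would pass 70% of its speed; a pose out of reach is approached as far as the arm can. A call is refused whole if a number of a shift passes 1 or a number of a turn 1, either way. A call with a gripper value outside its range is refused whole. The fingers move at their own pace and stop on an object; FORCE is the grip in N (left out, the last holds). Time passes only in rows, so rows that do not move let the fingers close. It gives the time, the measured TCP pose, the force, the opening and the grip force at its end, in the units of the state.
- ctrl.sense(): the state, without advancing time (a new reading comes with each control period).
- optics.capture(name): name is "side" or "top"; returns a dict with "img" (480x640x3 uint8, blue, green, red), "K" (3x3 intrinsics, pixels), "dist_coeffs" ([k1, k2, p1, p2, k3] as OpenCV has them; the pictures are not rectified), "R" (3x3) and "t" (3): a world point X has camera coordinates R X + t. Camera axes: x right, y down, z forward; pixel columns grow to the right and rows downward; lengths in mm; the calibration is good to about 2 mm. A picture is of the moment at which its call begins. There is no depth.
- ctrl.finish_job(): hands the job in; it is judged then, once.
The state is a dict: "time_s": time; "joints": joint angles; "dq": joint speeds; "tau": joint torques, N m; "eef_pos": TCP position; "ee_rot": TCP orientation; "force": force on the tool from outside, world axes, zero at the start; "wrist_torque": the same for the moment, N m; "grip_width": opening from 0.0 (shut) to 1.0 (fully open); "grip_force": force on a finger pad.
Only numpy, scipy, OpenCV 4.12 (cv2) and the standard library are available. Lean on these libraries where they do the work, as an engineer would, in place of code of your own. Each camera call takes 0.05 s, during which the arm holds its last target. There are 200 camera calls.

## Working session

There is one attempt and no reset: what is moved stays moved. The work goes in short steps, Python scripts to look and compute and a shell command to move; the robot and the scene stay as the last step left them, time stands still between calls to the robot, and variables do not carry over. Pictures are saved under pics/ and viewed, at most 10 in all, crops included, and the job is handed in when it is done.

```bash
mkdir -p pics; ls; python3 - <<'E'
from rig import ctrl, optics
import cv2,pickle
for n in("side","top"):
    c=optics.capture(n); pickle.dump(c,open(n+"0.pkl","wb")); cv2.imwrite(f"pics/{n}0.png",c["img"])
    print(n,c["K"],c["dist_coeffs"],c["R"],c["t"])
print(ctrl.sense())
E
```

```text
pics
side [[578.78120789   0.         321.84468504]
 [  0.         578.78120789 230.16950571]
 [  0.           0.           1.        ]] [-0.08595542  0.          0.          0.          0.        ] [[ 0.80803587 -0.58911012 -0.00522599]
 [-0.31528468 -0.42492366 -0.84854903]
 [ 0.49766817  0.68730572 -0.52909095]] [-508.22119557  320.02207909  932.87673925]
top [[553.76726846   0.         321.19533677]
 [  0.         553.76726846 239.86687135]
 [  0.           0.           1.        ]] [0.00133866 0.         0.         0.         0.        ] [[-0.01508799 -0.99932122 -0.03360719]
 [-0.98990686  0.01966577 -0.14034839]
 [ 0.14091404  0.03115042 -0.98953165]] [ -30.74313977  615.23916605 1248.56617561]
{'time_s': 0.1, 'joints': array([ 8.95594632e-01,  3.13439828e-01,  1.49837433e+00, -2.96548650e-05,
        1.33099814e+00, -2.23395437e-01]), 'dq': array([ 0.00289549, -0.00258967, -0.00095126, -0.00077409,  0.00164465,
        0.00015938]), 'tau': array([ 1.14821421e-03, -4.12908590e+01, -2.60140514e+01, -2.32979910e-04,
        3.10493415e-03,  1.07392009e-05]), 'eef_pos': array([229.07555738, 472.12606707, 230.76389921]), 'ee_rot': array([-2.51896016e-04,  2.23983153e-01,  9.74592825e-01, -5.55556191e-04]), 'force': array([-0.15024692, -0.41068347, -0.06316057]), 'wrist_torque': array([-0.0131696 , -0.09649818,  0.0104934 ]), 'grip_force': 0.0, 'grip_width': 0.9958293239064302}
```

View pics/side0.png

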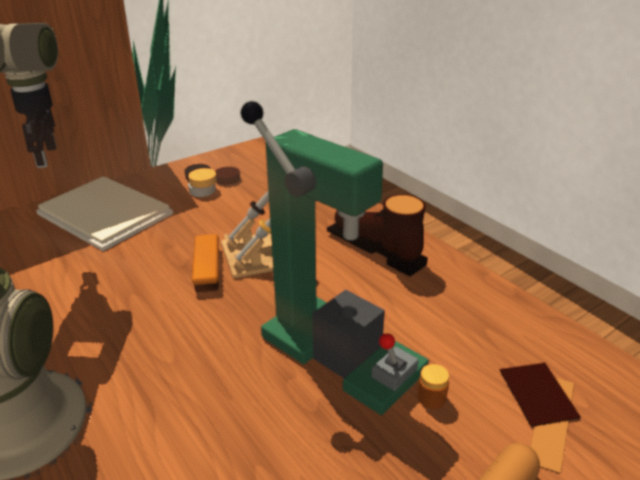

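View pics/top0.png

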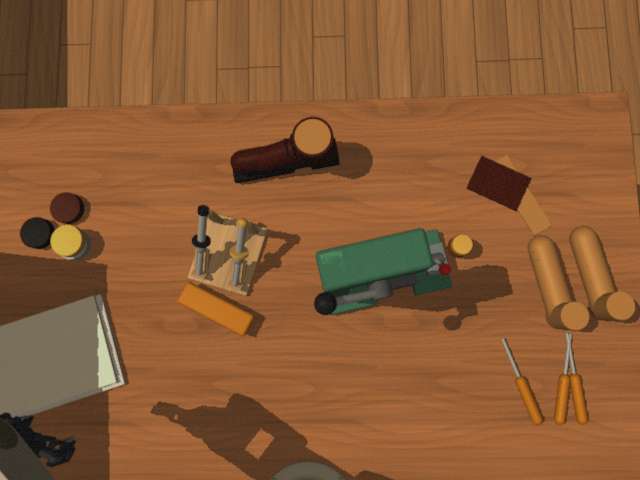

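Side view: the press is mid-image with the block at (350,325), the red ball at (387,342) and the jar at (434,380). The rack is at (250,240), partly hidden by the column. Top view: brass head (241,224), black head (203,211), rack around (228,255), ball (445,269), jar (461,245), press head (375,262). Next I'll zoom in.

```bash
cat > h.py <<'E'
import numpy as np,cv2,pickle
def ray(c,uv):
    p=cv2.undistortPoints(np.array([[uv]],float),c["K"],c["dist_coeffs"])[0,0]
    d=c["R"].T@np.array([p[0],p[1],1]); return -c["R"].T@c["t"],d/np.linalg.norm(d)
def onz(c,uv,z):
    o,d=ray(c,uv); return o+d*(z-o[2])/d[2]
def tri(c1,a,c2,b):
    o,d=ray(c1,a);p,e=ray(c2,b)
    s=np.linalg.lstsq(np.c_[d,-e],p-o,rcond=None)[0]
    x,y=o+d*s[0],p+e*s[1]; return (x+y)/2,np.linalg.norm(x-y)
def proj(c,X):
    return cv2.projectPoints(np.atleast_2d(X).astype(float),cv2.Rodrigues(c["R"])[0],c["t"],c["K"],c["dist_coeffs"])[0][:,0]
def load(n): return pickle.load(open(n+".pkl","rb"))
E
python3 - <<'E'
from h import *
t=load("top0")["img"];s=load("side0")["img"]
a=cv2.resize(t[195:335,170:320],None,fx=4,fy=4,interpolation=3)[:600,:]
cv2.imwrite("pics/a.png",cv2.resize(t[195:345,170:370],None,fx=4,fy=4,interpolation=3))
cv2.imwrite("pics/b.png",cv2.resize(s[270:420,260:460],None,fx=4,fy=4,interpolation=3))
cv2.imwrite("pics/c.png",cv2.resize(t[215:335,310:470],None,fx=5,fy=5,interpolation=3))
E
```

```text
(no output)
```

View pics/a.png

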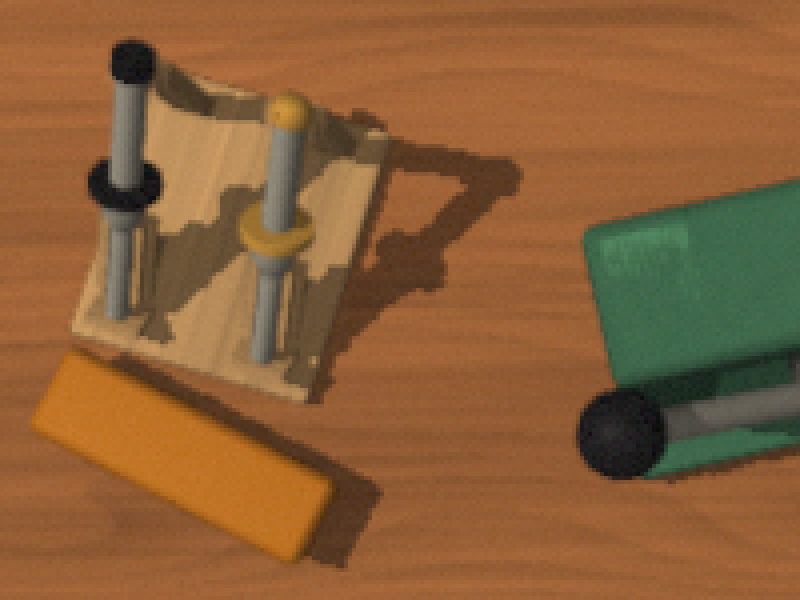

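View pics/b.png

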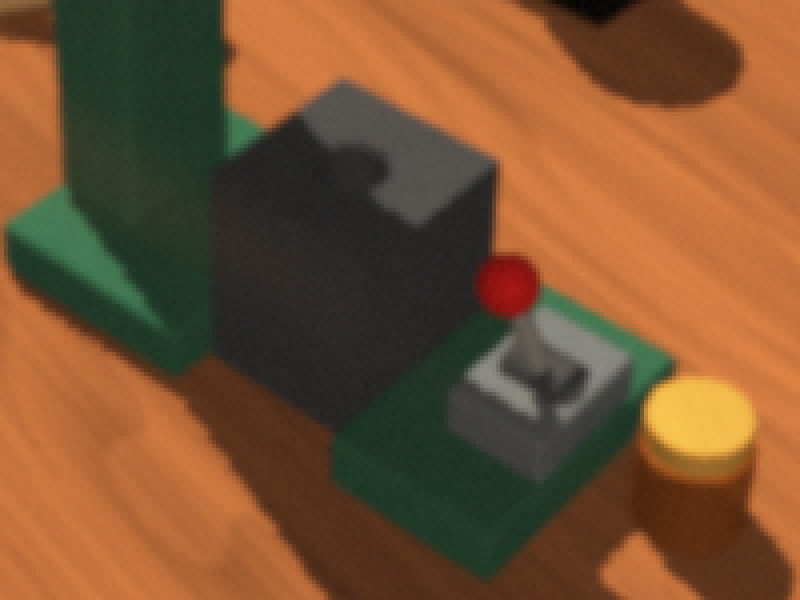

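View pics/c.png

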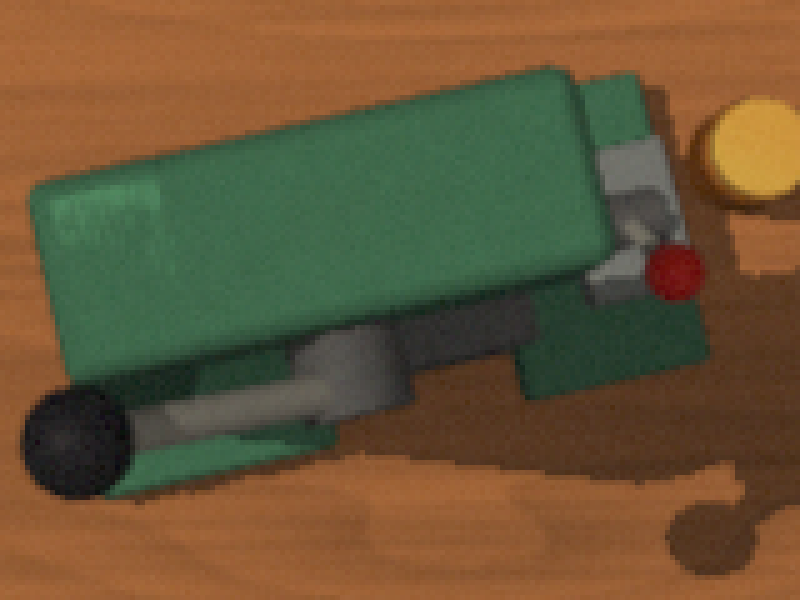

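```bash
python3 - <<'E'
from h import *
T=load("top0");S=load("side0")
C=lambda x,y:(310+x/5-.4,215+y/5-.4); A=lambda x,y:(170+x/4-.4,195+y/4-.4); B=lambda x,y:(260+x/4-.4,270+y/4-.4)
P=np.array([onz(T,C(*p),400) for p in((31,184),(557,66),(613,258),(70,381))])
L=np.array([[35,155],[35,-35],[-35,-35],[-35,155]],float)
c=L.mean(0);q=P[:,:2].mean(0);U,s,V=np.linalg.svd((L-c).T@(P[:,:2]-q));R=(U@V).T
o=q-R@c; yaw=np.arctan2(R[1,0],R[0,0]); print("press",o,np.degrees(yaw),"resid",(L@R.T+o-P[:,:2]).round(1).tolist())
# block-top corners from side
for n,l,p in(("back",(45,45),(345,80)),("right",(45,-45),(497,160))):
    print(n,onz(S,B(*p),110)[:2],R@l+o)
print("bore side",onz(S,B(352,168),108))
def cen(c,lo,hi,box):
    h=cv2.cvtColor(c["img"],cv2.COLOR_BGR2HSV);m=cv2.inRange(h,lo,hi);u0,v0,u1,v1=box
    y,x=np.nonzero(m[v0:v1,u0:u1]);return (x.mean()+u0,y.mean()+v0),len(x)
bt=cen(T,(0,150,60),(8,255,255),(430,255,460,280));bs=cen(S,(0,150,60),(8,255,255),(375,330,400,355))
bt2=cen(T,(170,150,60),(180,255,255),(430,255,460,280))
print(bt,bs,bt2);X,e=tri(T,bt[0],S,bs[0]);print("ball",X,e,"in press",R.T@(X[:2]-o))
for th in(0,.1,.25):
    a=-.5+th; w=np.r_[R@[80*np.sin(a),-105]+o,52+80*np.cos(a)];print(th,w,proj(T,w),proj(S,w))
j=onz(T,C(760,148),60);print("jar",j,R.T@(j[:2]-o))
# stakes: head dome top ~ and foot, flange
rk=[onz(T,A(*p),12) for p in((72,332),(310,402))]; d=rk[1]-rk[0]
print("rack -x edge",rk,np.linalg.norm(d[:2]))
h=onz(T,A(290,113),30+184*.707);f=onz(T,A(277,230),30+99*.707);print("brass head",h,"flange",f,"dir",np.degrees(np.arctan2(*(h-f)[1::-1])))
hb=onz(T,A(133,63),30+184*.707);fb=onz(T,A(124,185),30+99*.707);print("black",hb,fb)
p=onz(T,A(277,230),12)
print("side view of brass head/flange",proj(S,h),proj(S,f))
br=[onz(T,A(*p),40) for p in((80,352),(330,485),(298,562),(33,425))];print("brush",np.round(br,0).tolist())
E
```

```text
press [ 542.11720509 -197.56287876] 11.741496971356714 resid [[0.4, 4.7], [2.7, -4.4], [-1.0, -2.8], [-2.1, 2.5]]
back [ 575.18595315 -149.31891091] [ 577.01827046 -144.34713263]
right [ 593.45058372 -233.71952837] [ 595.33295122 -232.46394413]
bore side [ 540.72482482 -198.30629606  108.        ]
((np.float64(445.0), np.float64(268.85)), 100) ((np.float64(386.38277511961724), np.float64(340.88038277511964)), 209) ((np.float64(441.8888888888889), np.float64(271.0)), 9)
ball [ 533.7107783  -308.62339988  125.29906095] 2.342957739139276 in press [ -30.83095015 -107.02597757]
0 [ 525.93282169 -308.17073723  122.20660495] [[444.38136662 273.03660155]] [[383.14028048 344.05885398]]
0.1 [ 532.98273027 -306.70544562  125.68487952] [[443.84443538 269.64123777]] [[385.98449786 340.11531623]]
0.25 [ 544.1061566  -304.39349176  129.51299374] [[442.85040318 264.33094437]] [[390.37615004 334.70911345]]
jar [ 595.84175965 -361.91127895   60.        ] [  19.1560885 -171.8422785]
rack -x edge [array([534.46288967, 279.57238207,  12.        ]), array([490.53375009, 136.83009852,  12.        ])] 149.34901679287307
brass head [638.01747707 123.42799916 160.088     ] flange [582.5524946  141.00569364  99.993     ] dir -17.58419852714308
black [667.06145268 208.38897122 160.088     ] [609.62524025 227.44188464  99.993     ]
side view of brass head/flange [[291.20726955 198.05384031]] [[266.56510911 226.32858902]]
brush [[521.0, 267.0, 40.0], [442.0, 120.0, 40.0], [398.0, 139.0, 40.0], [479.0, 294.0, 40.0]]
```

The press bore is near (541,-198), yaw 11.7°. The brass stake's grip point is near (607,132,127), leaning toward -17.4°. Before committing I'll check in free space what happens at the reach limit, since the row interface has no tilt.

```bash
python3 -m handwheel '[[[-1,0.4,0.9,0,0],[-1,0.4,0.9,0,0],[-1,0.4,0.9,0,0],[-1,0.4,0.9,0,0],[-1,0.4,0.9,0,0],[-1,0.4,0.9,0,0],[-1,0.4,0.9,0,0],[-1,0.4,0.9,0,0],[-1,0,0,0,0],[-1,0,0,0,0]]]'; python3 -c "
from rig import ctrl;s=ctrl.sense();print(s['joints'],s['eef_pos'],s['ee_rot'])"
```

```text
time_s: 1.1
eef_pos: [344.0, 731.1, 210.4]
ee_rot: [0.005, 0.224, 0.974, 0.024]
force: [0.3, 0.2, -0.0]
grip_width: 1.002
grip_force: 0.0
[ 0.98437722  1.11154945  0.18646935  0.00712735  1.79429646 -0.13289266] [343.9750459  731.10562591 210.39995195] [0.00543722 0.2239023  0.97429405 0.02427561]
```

```bash
python3 -m handwheel '[[[-1,0.4,0.9,0,0],[-1,0.4,0.9,0,0],[-1,0.4,0.9,0,0],[-1,0.4,0.9,0,0],[-1,0,0,0,0]]]'|grep eef -A1;  python3 -m handwheel '[[[-1,-0.4,-0.9,0,0],[-1,-0.4,-0.9,0,0],[-1,-0.4,-0.9,0,0],[-1,-0.4,-0.9,0,0],[-1,0,0,0,0]]]'|grep eef -A1;
```

```text
eef_pos: [358.1, 770.1, 164.5]
ee_rot: [0.016, 0.223, 0.972, 0.076]
eef_pos: [304.9, 648.3, 165.9]
ee_rot: [0.014, 0.223, 0.972, 0.071]
```

Two findings: tilt builds up at the reach limit, and it persists afterwards. So outward tilt can be set deliberately. I'll fit a simple kinematic model to plan with it.

```bash
cat >> h.py <<'E'
from scipy.spatial.transform import Rotation as Rot
from scipy.optimize import least_squares
def fk(q,p,s4=1,s6=1):
    a,d,L1,L2,Lt=p
    R=Rot.from_euler('z',q[0]);y=lambda t:Rot.from_euler('y',t);z=lambda t:Rot.from_euler('z',t)
    X=np.array([0,0,d])+R.apply([a,0,0]); R=R*y(q[1]);X=X+R.apply([0,0,L1]);R=R*y(q[2]);X=X+R.apply([0,0,L2])
    R=R*z(s4*q[3])*y(q[4]);X=X+R.apply([0,0,Lt]);return X,R*z(s6*q[5])
E
python3 - <<'E'
from h import *
from rig import ctrl
s=ctrl.sense();D=[([.8956,.31344,1.49837,0,1.331,-.2234],[229.08,472.13,230.76],[-2.5e-4,.22398,.97459,-5.6e-4]),
([0.98437722,1.11154945,0.18646935,0.00712735,1.79429646,-0.13289266],[343.9750459,731.10562591,210.39995195],[0.00543722,0.2239023,0.97429405,0.02427561]),
(s["joints"],s["eef_pos"],s["ee_rot"])]
print(s["joints"])
f=lambda p:np.concatenate([fk(q,p)[0]-x for q,x,_ in D])
r=least_squares(f,[0,200,350,350,250]);print(r.x,f(r.x).round(2))
for s4 in(1,-1):
    for s6 in (1,-1):
        print(s4,s6,[(fk(q,r.x,s4,s6)[1].inv()*Rot.from_quat(np.roll(e,-1))).as_rotvec().round(3).tolist() for q,_,e in D])
E
```

```text
[ 0.95841142  0.71304927  1.05134058  0.02830944  1.23545272 -0.16830736]
[-15.671334   510.60468695 433.16040179 392.73433791 599.98624698] [ 82.53 -82.98  -1.83  84.4  -78.81  -1.23 106.09 -35.27   3.05]
1 1 [[0.0, -0.0, 1.571], [-0.0, -0.0, 1.571], [-0.0, 0.0, 1.571]]
1 -1 [[0.0, -0.0, 1.124], [-0.0, -0.0, 1.305], [-0.0, 0.0, 1.234]]
-1 1 [[0.0, -0.0, 1.571], [-0.012, 0.009, 1.568], [-0.049, 0.034, 1.589]]
-1 -1 [[0.0, -0.0, 1.124], [-0.011, 0.011, 1.302], [-0.04, 0.04, 1.253]]
```

```bash
cat > h2.py <<'E'
from h import *
D=[([.8956,.31344,1.49837,0,1.331,-.2234],[229.08,472.13,230.76]),
([0.98437722,1.11154945,0.18646935,0.00712735,1.79429646,-0.13289266],[343.9750459,731.10562591,210.39995195]),
([ 0.95841142,0.71304927,1.05134058,0.02830944,1.23545272,-0.16830736],[304.9,648.3,165.9])]
def fk2(q,p):
    d,L1,L2,Lt,b,b2=p
    R=Rot.from_euler('z',q[0]);y=lambda t:Rot.from_euler('y',t);z=lambda t:Rot.from_euler('z',t)
    X=np.array([0,0,d])+R.apply([0,b,0]); R=R*y(q[1]);X=X+R.apply([0,0,L1]);R=R*y(q[2]);X=X+R.apply([0,0,L2])
    R=R*z(q[3]);X=X+R.apply([0,b2,0]);R=R*y(q[4]);X=X+R.apply([0,0,Lt]);return X,R*z(q[5]+np.pi/2)
def fit():
    f=lambda p:np.concatenate([fk2(q,p)[0]-x for q,x in D]+[[(p[5]-50)*1e-3]])
    r=least_squares(f,[200,350,350,250,60,50]);return r.x,f(r.x)
E
python3 - <<'E'
from h2 import *
p,r=fit();print(p.round(1),r.round(2))
E
```

```text
[110.2 451.2 391.4 210.2 189.  -72.2] [ 4.13  5.98  4.98 -4.28 -6.09 -5.2   2.2   1.89  0.21 -0.12]
```

```bash
python3 -m handwheel '[[[-1,-0.42,-0.9,0.6,0],[-1,-0.42,-0.9,0.4,0],[-1,-0.42,-0.9,0,0],[-1,-0.42,-0.9,0,0],[-1,-0.42,-0.9,0,0],[-1,-0.42,-0.9,0,0],[-1,-0.42,-0.9,0,0],[-1,-0.42,-0.9,0,0],[-1,-0.42,-0.9,0,0],[-1,0,0,0,0]]]'|grep eef -A1; python3 -c "
from rig import ctrl;s=ctrl.sense();print(s['joints'],s['eef_pos'])"; python3 -m handwheel '[[[-1,-0.42,-0.9,0,0],[-1,-0.42,-0.9,0,0],[-1,-0.42,-0.9,0,0],[-1,0,0,0,0]]]'|grep eef -A1; python3 -c "
from rig import ctrl;s=ctrl.sense();print(s['joints'],s['eef_pos'])"
```

```text
eef_pos: [123.0, 256.6, 213.8]
ee_rot: [0.019, 0.224, 0.971, 0.079]
[ 0.62854276 -0.36969237  2.21363628  0.08117094  1.15443187 -0.5171572 ] [122.95320771 256.55565269 213.81612465]
eef_pos: [90.7, 163.2, 218.3]
ee_rot: [0.02, 0.23, 0.97, 0.074]
[ 0.15103698 -0.77184807  2.35831455  0.12397465  1.46307688 -0.96284581] [ 90.70028195 163.1916452  218.33062416]
```

```bash
cat >> h2.py <<'E'
D+=[([0.62854276,-0.36969237,2.21363628,0.08117094,1.15443187,-0.5171572],[122.95320771,256.55565269,213.81612465]),
([0.15103698,-0.77184807,2.35831455,0.12397465,1.46307688,-0.96284581],[90.70028195,163.1916452,218.33062416])]
def fk2(q,p):
    d,L1,L2,Lt,b,b2,a,e,b3,c=p
    R=Rot.from_euler('z',q[0]);y=lambda t:Rot.from_euler('y',t);z=lambda t:Rot.from_euler('z',t)
    X=np.array([0,0,d])+R.apply([a,b,0]); R=R*y(q[1]);X=X+R.apply([0,0,L1]);R=R*y(q[2]);X=X+R.apply([e,0,L2])
    R=R*z(q[3]);X=X+R.apply([0,b2,0]);R=R*y(q[4]);X=X+R.apply([c,b3,Lt]);return X,R*z(q[5]+np.pi/2)
def fit(m=(1,1,1,1,1,1,0,0,0,0)):
    m=np.array(m,float)
    f=lambda p:np.concatenate([fk2(q,p*m)[0]-x for q,x in D]+[p*1e-4])
    r=least_squares(f,[200,350,350,250,60,50,0,0,0,0]);return r.x*m,f(r.x)
E
python3 - <<'E'
from h2 import *
for m in((1,1,1,1,1,1,0,0,0,0),(1,1,1,1,1,0,1,0,0,0),(1,1,1,1,1,0,1,1,0,0),(1,1,1,1,1,0,0,1,0,0),(1,1,1,1,1,1,0,1,0,0),(1,1,1,1,1,0,0,0,0,1),(1,1,1,1,1,1,1,1,0,1)):
    p,r=fit(m);print(m,p.round(1),r[:15].round(1))
E
```

```text
(1, 1, 1, 1, 1, 1, 0, 0, 0, 0) [142.2 442.5 395.3 236.  137.7 -20.5   0.    0.    0.    0. ] [ 4.5  7.   1.9 -6.3 -8.2 -1.4  2.6  4.2  0.8  3.5  1.9 -0.2 -5.6 -2.2
 -1. ]
(1, 1, 1, 1, 1, 0, 1, 0, 0, 0) [144.7 443.3 401.7 239.6 117.    0.   -7.    0.    0.    0. ] [ 4.3  6.6  0.2 -6.2 -8.2 -0.3  2.9  4.5 -0.3  3.3  1.9 -0.6 -6.4 -2.2
  1. ]
(1, 1, 1, 1, 1, 0, 1, 1, 0, 0) [201.3 438.9 397.5 255.3 116.3   0.    0.   39.    0.    0. ] [-0.  0.  0. -0.  0.  0.  0. -0. -0. -0.  0.  0.  0.  0.  0.]
(1, 1, 1, 1, 1, 0, 0, 1, 0, 0) [201.3 438.9 397.5 255.3 116.3   0.    0.   39.    0.    0. ] [-0.  0.  0. -0.  0.  0.  0. -0. -0. -0.  0.  0.  0.  0.  0.]
(1, 1, 1, 1, 1, 1, 0, 1, 0, 0) [201.3 438.9 397.5 255.3 116.3  -0.    0.   39.    0.    0. ] [-0.  0.  0. -0.  0.  0.  0. -0. -0. -0.  0.  0.  0.  0.  0.]
(1, 1, 1, 1, 1, 0, 0, 0, 0, 1) [144.  443.2 400.5 238.5 117.    0.    0.    0.    0.    5.6] [ 4.4  6.6  0.8 -6.2 -8.2 -0.5  2.8  4.5 -0.5  3.3  2.  -0.7 -6.3 -2.2
  0.9]
(1, 1, 1, 1, 1, 1, 1, 1, 0, 1) [ 2.013e+02  4.389e+02  3.975e+02  2.553e+02  1.164e+02 -1.000e-01
 -1.000e-01  3.900e+01  0.000e+00 -1.000e-01] [-0.  0.  0. -0.  0.  0.  0. -0. -0. -0.  0.  0.  0.  0. -0.]
```

```bash
cat >> h2.py <<'E'
P=np.array([201.3,438.9,397.5,255.3,116.3,0,0,39,0,0])
lo=np.array([-2.94,-.97,.19,-1.23,.02,-2.88])+.02;hi=np.array([2.94,2.17,2.56,4.37,3.11,2.88])-.02
def toolR(psi,phi,flip=0):   # z points to heading psi, phi from straight down; y horizontal
    c,s=np.cos(psi),np.sin(psi);z=np.array([c*np.sin(phi),s*np.sin(phi),-np.cos(phi)])
    y=np.array([-s,c,0])*(1-2*flip);return Rot.from_matrix(np.c_[np.cross(y,z),y,z])
def ik(tcp,R,starts):
    out=[]
    for q0 in starts:
        f=lambda q:(lambda X,Q:np.r_[(X-tcp)/100,(R.inv()*Q).as_rotvec()])(*fk2(q,P))
        r=least_squares(f,np.clip(q0,lo+.01,hi-.01),bounds=(lo,hi))
        if r.cost<1e-6 and not any(np.allclose(r.x,o,atol=.02) for o in out): out.append(r.x)
    return out
E
python3 - <<'E'
from h2 import *
rng=np.random.default_rng(0);st=[rng.uniform(lo,hi) for _ in range(14)]
b=np.array([541,-198,110.])
for lean,ph in((15,60),(20,65),(0,60),(0,65)):
  for psi in(-20,0,12,30):
    h=np.array([-np.cos(np.radians(psi)),-np.sin(np.radians(psi)),0]);t=np.radians(lean)
    s=5 if lean else 95
    G=b+(137-s)*(np.sin(t)*h+np.cos(t)*np.array([0,0,1]))
    for fl in(0,1):
        R=toolR(np.radians(psi),np.radians(ph),fl);T=G+19*R.as_matrix()[:,2]
        for q in ik(T,R,st): print(lean,ph,psi,fl,q.round(2),fk2(q,[*P[:3],0,*P[4:]])[0].round(0))
E
```

```text
15 60 -20 0 [-0.7   0.08  2.18  1.98  0.33  2.53] [ 317. -116.  356.]
15 60 -20 1 [-0.7   0.08  2.18  1.98  0.33 -0.62] [ 317. -116.  356.]
15 60 0 0 [-0.91  0.13  2.12  1.49  0.75  2.68] [ 302. -198.  356.]
15 60 0 1 [-0.91  0.13  2.12  1.49  0.75 -0.46] [ 302. -198.  356.]
15 60 12 0 [-0.98  0.2   2.03  1.33  0.97  2.66] [ 307. -248.  356.]
15 60 12 1 [-0.98  0.2   2.03  1.33  0.97 -0.49] [ 307. -248.  356.]
15 60 30 0 [-1.01  0.33  1.85  1.14  1.26  2.61] [ 334. -317.  356.]
15 60 30 1 [-1.01  0.33  1.85  1.14  1.26 -0.54] [ 334. -317.  356.]
20 65 -20 0 [-0.73  0.08  2.26  2.27  0.45  2.22] [ 297. -109.  334.]
20 65 -20 1 [-0.73  0.08  2.26  2.27  0.45 -0.92] [ 297. -109.  334.]
20 65 0 0 [-0.96  0.14  2.19  1.64  0.84  2.5 ] [ 282. -198.  334.]
20 65 0 1 [-0.96  0.14  2.19  1.64  0.84 -0.65] [ 282. -198.  334.]
20 65 12 0 [-1.03  0.22  2.09  1.44  1.04  2.52] [ 287. -252.  334.]
20 65 12 1 [-1.03  0.22  2.09  1.44  1.04 -0.63] [ 287. -252.  334.]
20 65 30 0 [-1.06  0.36  1.89  1.21  1.31  2.51] [ 316. -328.  334.]
20 65 30 1 [-1.06  0.36  1.89  1.21  1.31 -0.63] [ 316. -328.  33
[... 391 characters left out ...]
 [ 341. -241.  270.]
0 60 30 0 [-0.94  0.5   1.88  1.26  1.13  2.43] [ 364. -300.  270.]
0 60 30 1 [-0.94  0.5   1.88  1.26  1.13 -0.71] [ 364. -300.  270.]
0 65 -20 0 [-0.68  0.38  2.2   2.61  0.62  1.87] [ 340. -125.  252.]
0 65 -20 1 [-0.68  0.38  2.2   2.61  0.62 -1.27] [ 340. -125.  252.]
0 65 0 0 [-0.85  0.41  2.14  1.93  0.82  2.18] [ 327. -198.  252.]
0 65 0 1 [-0.85  0.41  2.14  1.93  0.82 -0.96] [ 327. -198.  252.]
0 65 12 0 [-0.92  0.45  2.06  1.65  0.96  2.27] [ 332. -243.  252.]
0 65 12 1 [-0.92  0.45  2.06  1.65  0.96 -0.87] [ 332. -243.  252.]
0 65 30 0 [-0.96  0.54  1.9   1.34  1.19  2.35] [ 356. -305.  252.]
0 65 30 1 [-0.96  0.54  1.9   1.34  1.19 -0.8 ] [ 356. -305.  252.]
```

```bash
python3 -m handwheel '[[[-1,0.3,0.8,0.2,-1],[-1,0.42,0.9,0,-1],[-1,0.42,0.9,0,-1],[-1,0.42,0.9,0,-1],[-1,0.42,0.9,0,-1],[-1,0.42,0.9,0,-1],[-1,0.42,0.9,0,-1],[-1,0.42,0.9,0,-1],[-1,0.42,0.9,0,-1],[-1,0.42,0.9,0,-1]]]'|grep eef -A1;python3 -m handwheel '[[[-1,0,0,0,-1],[-1,0,0,0,-1],[-1,0,0,0,-1],[-1,0,0,0,-1],[-1,0,0,0,-1],[-1,0,0,0,-1],[-1,0,0,0,-1],[-1,0,0,0,-1],[-1,0,0,0,-1],[-1,0,0,0,-1]]]'|grep eef -A1; python3 -c "
from rig import ctrl;s=ctrl.sense();print(s['time_s'],s['joints'],s['eef_pos'])"
```

```text
eef_pos: [266.4, 539.4, 225.6]
ee_rot: [0.05, 0.731, 0.678, 0.05]
eef_pos: [265.9, 537.5, 225.5]
ee_rot: [0.07, 0.996, 0.049, 0.005]
5.5 [ 0.95695266  0.55453911  1.16139454 -0.09435473  1.52918242  2.43729351] [265.90240297 537.53421919 225.53764985]
```

```bash
python3 -m handwheel '[[[-1,0.42,0.9,0,-1],[-1,0.42,0.9,0,-1],[-1,0.42,0.9,0,0],[-1,0.42,0.9,0,0],[-1,0.42,0.9,0,0],[-1,0.42,0.9,0,0],[-1,0.42,0.9,0,0]]]' >/dev/null; cat > st.py <<'E'
from h2 import *
from rig import ctrl
s=ctrl.sense();R=Rot.from_quat(np.roll(s['ee_rot'],-1)).as_matrix();z=R[:,2];y=R[:,1]
print(round(s['time_s'],2),s['joints'].round(2),s['eef_pos'].round(1),'phi %.1f head %.1f yang %.1f yel %.1f'%(np.degrees(np.arccos(-z[2])),np.degrees(np.arctan2(z[1],z[0])),np.degrees(np.arctan2(y[1],y[0])),np.degrees(np.arcsin(y[2]))),'F',s['force'].round(1),'w',round(s['grip_width'],3),'gf',round(s['grip_force'],1),'grasp',(s['eef_pos']-19*z).round(1))
E
python3 st.py
```

```text
6.2 [ 0.99  1.14  0.19 -0.06  1.87  2.69] [344.4 708.2 186.1] phi 4.3 head -79.1 yang -98.4 yel 4.1 F [ 0.2 -1.   0.5] w 1.002 gf 0.0 grasp [344.1 709.6 205. ]
```

```bash
python3 -m handwheel '[[[-1,0.42,0.9,0,0],[-1,0.42,0.9,0,0]]]' >/dev/null;python3 st.py; python3 -m handwheel '[[[-1,0.42,0.9,0,0]]]' >/dev/null;python3 st.py
```

```text
6.4 [ 0.99  1.17  0.19 -0.05  1.79  2.69] [352.1 726.5 164.8] phi 2.6 head -33.6 yang -98.3 yel 1.1 F [0.  0.4 0.5] w 1.001 gf 0.0 grasp [351.4 727.  183.8]
6.5 [ 0.99  1.18  0.19 -0.04  1.75  2.7 ] [355.9 735.3 154.3] phi 2.9 head -1.4 yang -98.2 yel -0.3 F [ 0.2 -1.4 -0.5] w 1.003 gf 0.0 grasp [354.9 735.4 173.3]
```

```bash
python3 -m handwheel '[[[-1,0.39,-0.93,0.16,-0.6],[-1,0.39,-0.93,0.16,-0.55],[-1,0.39,-0.93,0.16,0],[-1,0.39,-0.93,0.16,0],[-1,0.39,-0.93,0.16,0],[-1,0.39,-0.93,0.16,0],[-1,0.39,-0.93,0.16,0],[-1,0.39,-0.93,0.16,0],[-1,0.39,-0.93,0.16,0],[-1,0.39,-0.93,0.16,0]]]' >/dev/null; python3 -m handwheel '[[[-1,0.39,-0.93,0.16,0],[-1,0.39,-0.93,0.16,0],[-1,0.39,-0.93,0.16,0],[-1,0,0,0,0]]]' >/dev/null; python3 st.py
```

```text
7.9 [ 0.07  0.5   1.16 -0.01  1.43  1.92] [606.8 156.3 257.7] phi 3.1 head -9.5 yang -106.1 yel -0.4 F [-0.   1.  -1.7] w 1.001 gf 0.0 grasp [605.8 156.5 276.6]
```

```bash
python3 -m handwheel '[[[-1,0.05,-0.48,0,-0.15],[-1,0,0,-0.75,0],[-1,0,0,-0.75,0],[-1,0,0,-0.75,0],[-1,0,0,-0.5,0],[-1,0,0,-0.2,0],[-1,0,0,0,0]]]' >/dev/null; python3 st.py
python3 - <<'E'
from rig import optics
import cv2,numpy as np
a=optics.capture("side")["img"];b=optics.capture("top")["img"]
o=np.hstack([cv2.resize(a[120:320,150:350],(400,400),interpolation=3),cv2.resize(b[160:360,150:350],(400,400),interpolation=3)]);cv2.imwrite("pics/d.png",o)
E
```

```text
8.6 [ 0.04  0.61  1.38 -0.01  1.1   1.91] [606.3 136.2 108.8] phi 2.8 head -10.1 yang -107.0 yel -0.3 F [0.3 0.4 1. ] w 1.003 gf 0.0 grasp [605.3 136.4 127.8]
```

View pics/d.png

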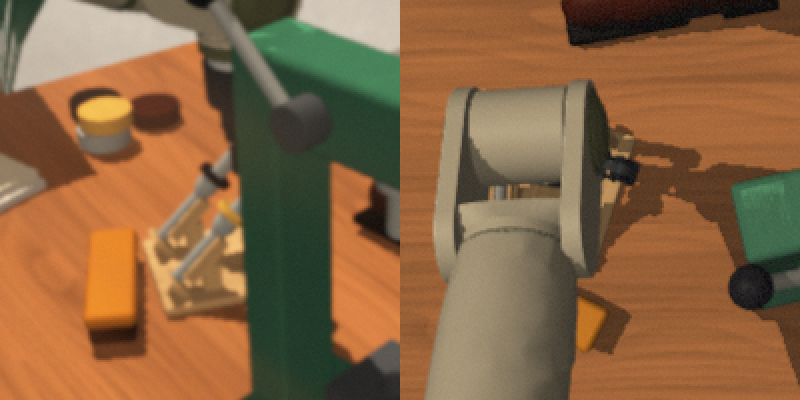

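The picture shows the arm over the rack with both stakes still in their cradles (flanges near (215,175) and (228,210) in the left pane). Next I shift by the 4 mm shortfall and close.

```bash
python3 -m handwheel '[[[-1,0.05,-0.08,0,0],[-1,0,0,0,0],[1,0,0,0,0],[1,0,0,0,0],[1,0,0,0,0],[1,0,0,0,0],[1,0,0,0,0],[1,0,0,0,0]]]' 90 >/dev/null; python3 st.py
```

```text
9.5 [ 0.03  0.61  1.38 -0.01  1.11  1.9 ] [609.2 131.2 110.8] phi 3.0 head -6.8 yang -107.1 yel -0.5 F [1.9 8.4 1.4] w 0.184 gf 87.7 grasp [608.2 131.3 129.8]
```

```bash
python3 -m handwheel '[[[1,0,0.02,0.2,0],[1,0,0,0.4,0],[1,0,0,0.8,0],[1,0,0,0.9,0],[1,0,0,0.9,0],[1,0,0,0.9,0],[1,0,0,0,0]]]' >/dev/null; python3 st.py
python3 - <<'E'
from rig import optics
import cv2,numpy as np
a=optics.capture("side")["img"];b=optics.capture("top")["img"]
o=np.hstack([cv2.resize(a[60:260,150:350],(400,400),interpolation=3),cv2.resize(b[130:330,150:350],(400,400),interpolation=3)]);cv2.imwrite("pics/e.png",o)
E
```

```text
10.2 [ 0.03  0.47  1.04 -0.01  1.57  1.9 ] [609.9 130.7 322.2] phi 3.5 head -8.2 yang -107.1 yel -0.5 F [ 0.4  0.2 -3.7] w 0.186 gf 88.6 grasp [608.7 130.8 341.2]
```

View pics/e.png

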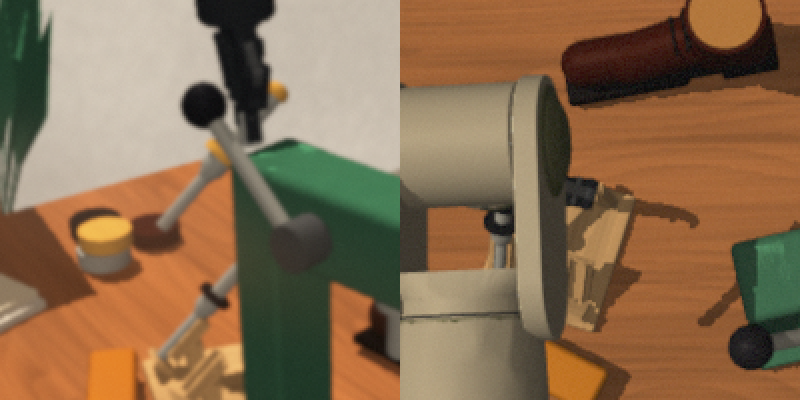

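The stake is lifted clean at about 45° (foot (165,228), head (278,92) in the left pane), and the black stake is still in its cradle. Next I go to free space on the left and build up the outward tilt.

```bash
python3 -m handwheel '[[[1,-0.2,0.9,0.1,1],[1,-0.2,0.9,0.1,1],[1,-0.2,0.9,0.1,1],[1,-0.2,0.9,0.1,1],[1,-0.2,0.9,0.1,1],[1,-0.2,0.9,0.1,1],[1,-0.2,0.9,0.1,1],[1,-0.2,0.9,0.1,1]]]' >/dev/null; python3 st.py;  python3 -m handwheel '[[[1,0.7,0.7,0,0],[1,0.7,0.7,0,0],[1,0.7,0.7,0,0],[1,0.7,0.7,0,0],[1,0.7,0.7,0,0],[1,0.7,0.7,0,0]]]' >/dev/null; python3 st.py
```

```text
11.1 [0.58 0.8  0.42 0.02 1.88 1.34] [527.9 492.2 353. ] phi 2.7 head 55.8 yang -42.8 yel -0.4 F [ 1.1  0.7 -2.3] w 0.182 gf 88.5 grasp [527.4 491.5 372. ]
11.7 [0.61 1.05 0.19 0.04 1.73 1.37] [596.3 566.9 261.8] phi 10.2 head 46.5 yang -43.2 yel 0.1 F [-0.2  0.  -4. ] w 0.182 gf 88.5 grasp [594.  564.4 280.5]
```

```bash
python3 -m handwheel '[[[1,0.5,0.5,1,0],[1,0.5,0.5,1,0],[1,0.5,0.5,1,0],[1,0.5,0.5,1,0]]]' >/dev/null; python3 st.py;  python3 -m handwheel '[[[1,0,0,1,0],[1,0,0,1,0],[1,0,0,1,0],[1,0,0,1,0]]]' >/dev/null; python3 st.py
```

```text
12.1 [0.6  0.92 0.19 0.05 1.75 1.37] [580.3 555.6 361.7] phi 16.0 head 45.4 yang -43.3 yel 0.4 F [ 0.1  0.5 -2.9] w 0.182 gf 88.5 grasp [576.6 551.9 380. ]
12.5 [0.58 0.72 0.19 0.07 1.9  1.37] [522.3 500.5 504.6] phi 19.7 head 45.1 yang -43.3 yel 0.6 F [-0.5  0.6 -2.7] w 0.18 gf 88.5 grasp [517.8 496.  522.5]
```

```bash
python3 -m handwheel '[[[1,0.7,0.7,0,0],[1,0.7,0.7,0,0],[1,0.7,0.7,0,0],[1,0.7,0.7,0,0],[1,0.7,0.7,0,0],[1,0.7,0.7,0,0],[1,0.7,0.7,0,0],[1,0.7,0.7,0,0]]]' >/dev/null; python3 st.py;  python3 -m handwheel '[[[1,0.6,0.6,0.8,0],[1,0.6,0.6,0.8,0],[1,0.6,0.6,0.8,0],[1,0.6,0.6,0.8,0],[1,0.6,0.6,0.8,0],[1,0.6,0.6,0.8,0],[1,0.6,0.6,0.8,0],[1,0.6,0.6,0.8,0],[1,0.6,0.6,0.8,0],[1,0.6,0.6,0.8,0]]]' >/dev/null; python3 st.py
```

```text
13.3 [0.62 0.97 0.19 0.08 1.46 1.38] [630.4 614.5 351. ] phi 30.3 head 44.8 yang -43.5 yel 1.0 F [-0.   0.6 -3. ] w 0.187 gf 88.5 grasp [623.6 607.8 367.4]
14.3 [0.61 0.85 0.19 0.13 1.31 1.38] [630.4 620.1 484.9] phi 46.2 head 44.6 yang -43.9 yel 1.5 F [-0.8  0.1 -2.2] w 0.181 gf 88.5 grasp [620.6 610.5 498.1]
```

```bash
python3 -m handwheel '[[[1,0.7,0.7,0.5,0],[1,0.7,0.7,0.5,0],[1,0.7,0.7,0.5,0],[1,0.7,0.7,0.5,0],[1,0.7,0.7,0.5,0],[1,0.7,0.7,0.5,0],[1,0.7,0.7,0.5,0],[1,0.7,0.7,0.5,0],[1,0.7,0.7,0.5,0]]]' >/dev/null; python3 st.py
python3 - <<'E'
from h2 import *
from rig import ctrl
q=ctrl.sense()["joints"];print((fk2(q,P)[0]-ctrl.sense()["eef_pos"]).round(1))
# IK of press insertion pose chain, following from here
b=np.array([541,-198,110.]);ph=np.radians(61)
def go(G,psi,q):
    R=toolR(np.radians(psi),ph,1);r=ik(np.array(G)+19*R.as_matrix()[:,2],R,[q]);return r[0] if r else None
for G,psi in(((500,480,400),45),((480,300,400),45),((420,100,420),40),((400,-100,420),30),((400,-250,400),20),((450,-230,300),20),((500,-212,250),20),((541,-198,152),20)):
    q2=go(G,psi,q);print(G,psi,q2 if q2 is None else q2.round(2), None if q2 is None else fk2(q2,[*P[:3],0,*P[4:]])[0].round(0));q=q2 if q2 is not None else q
E
```

```text
15.2 [0.62 0.91 0.19 0.16 1.01 1.37] [675.3 668.  485.8] phi 59.8 head 44.6 yang -44.3 yel 1.8 F [ 0.  -0.  -2.8] w 0.179 gf 88.6 grasp [663.6 656.5 495.3]
[ 0. -0. -0.]
(500, 480, 400) 45 [0.51 0.21 1.56 0.65 0.4  0.83] [354. 334. 515.]
(480, 300, 400) 45 [ 0.11 -0.07  1.86  1.04  0.69  0.29] [334. 154. 515.]
(420, 100, 420) 40 [-0.58 -0.36  2.03  1.07  1.27  0.06] [262. -33. 535.]
(400, -100, 420) 30 [-1.14 -0.26  1.96  1.06  1.59 -0.16] [ 221. -203.  535.]
(400, -250, 400) 20 [-1.31 -0.04  1.83  1.06  1.54 -0.24] [ 206. -321.  515.]
(450, -230, 300) 20 [-1.16  0.11  1.96  1.14  1.29 -0.42] [ 256. -301.  415.]
(500, -212, 250) 20 [-1.03  0.23  1.96  1.24  1.14 -0.5 ] [ 306. -283.  365.]
(541, -198, 152) 20 [-0.93  0.46  1.98  1.43  1.01 -0.75] [ 347. -269.  267.]
```

```bash
python3 - <<'E'
from h2 import *
from rig import ctrl
q=ctrl.sense()["joints"];ph=np.radians(60)
def go(G,psi,q):
    R=toolR(np.radians(psi),ph,1);r=ik(np.array(G)+19*R.as_matrix()[:,2],R,[q]);return r[0] if r else None
for G,psi in(((490,406,445),45),((350,150,420),45),((350,50,410),45),((350,-50,410),36),((350,-150,400),28),((360,-230,400),20),((450,-230,300),20)):
    q2=go(G,psi,q);print(G,psi,q2 if q2 is None else q2.round(2), None if q2 is None else fk2(q2,[*P[:3],0,*P[4:]])[0].round(0));q=q2 if q2 is not None else q
E
python3 -m handwheel '[[[1,-0.7,-1,-0.2,0],[1,-0.7,-1,-0.2,0],[1,-0.7,-1,-0.2,0],[1,-0.7,-1,-0.2,0],[1,-0.7,-1,-0.2,0]]]' >/dev/null; python3 st.py
```

```text
(490, 406, 445) 45 [0.38 0.06 1.61 0.68 0.58 0.76] [345. 261. 563.]
(350, 150, 420) 45 [-0.58 -0.55  2.12  1.04  1.39  0.11] [205.   5. 538.]
(350, 50, 410) 45 [-0.97 -0.47  2.11  1.03  1.7  -0.15] [205. -95. 528.]
(350, -50, 410) 36 [-1.23 -0.4   2.07  1.01  1.76 -0.23] [ 184. -170.  528.]
(350, -150, 400) 28 [-1.37 -0.25  2.    1.    1.72 -0.3 ] [ 169. -246.  518.]
(360, -230, 400) 20 [-1.41 -0.13  1.91  1.02  1.63 -0.27] [ 168. -300.  518.]
(450, -230, 300) 20 [-1.16  0.1   1.95  1.12  1.29 -0.4 ] [ 258. -300.  418.]
15.7 [0.5  0.32 1.23 0.43 0.61 1.03] [571.  516.  459.7] phi 59.8 head 45.0 yang -44.0 yel 1.9 F [ 0.7  0.7 -2.2] w 0.18 gf 88.6 grasp [559.4 504.4 469.3]
```

```bash
python3 -m handwheel '[[[1,-0.52,-0.89,-0.12,0],[1,-0.52,-0.89,-0.12,0],[1,-0.52,-0.89,-0.12,0],[1,-0.52,-0.89,-0.12,0],[1,-0.52,-0.89,-0.12,0],[1,-0.52,-0.89,-0.12,0],[1,-0.52,-0.89,-0.12,0],[1,-0.52,-0.89,-0.12,0]]]' >/dev/null; python3 st.py; python3 -m handwheel '[[[1,0,-0.95,-0.05,-0.5],[1,0,-0.95,-0.05,-0.5],[1,0,-0.95,-0.05,-0.5],[1,0,-0.95,-0.05,-0.5],[1,0,-0.95,-0.05,-0.5]]]' >/dev/null; python3 st.py
```

```text
16.5 [-0.39 -0.47  2.06  1.01  1.22  0.16] [381.6 189.3 416.2] phi 59.6 head 44.9 yang -44.0 yel 2.0 F [ 0.6 -1.2 -2.9] w 0.188 gf 88.5 grasp [370.  177.7 425.8]
17.0 [-1.15 -0.47  2.09  1.04  1.58 -0.1 ] [383.4 -35.8 404.6] phi 59.5 head 25.7 yang -63.1 yel 2.0 F [ 2.3  0.1 -3. ] w 0.181 gf 88.6 grasp [368.6 -42.9 414.2]
```

```bash
python3 -m handwheel '[[[1,-0.2,-0.95,-0.1,-0.3],[1,0,-0.95,-0.1,-0.3],[1,0,-0.95,-0.1,0],[1,0,-0.9,-0.1,0],[1,0,0,0,0],[1,0,0,0,0]]]' >/dev/null; python3 st.py
python3 - <<'E'
from rig import optics
import cv2,numpy as np,pickle
r=[]
for n in("side","top"):
    c=optics.capture(n);pickle.dump(c,open(n+"1.pkl","wb"));r.append(c["img"])
a,b=r
o=np.hstack([cv2.resize(a[150:450,200:500],(400,400),interpolation=3),cv2.resize(b[180:380,310:510],(400,400),interpolation=3)]);cv2.imwrite("pics/f.png",o)
E
```

```text
17.6 [-1.4  -0.12  1.91  1.01  1.63 -0.33] [ 373.8 -221.7  384. ] phi 59.5 head 21.3 yang -67.6 yel 1.8 F [-1.1  0.8 -2.6] w 0.184 gf 89.0 grasp [ 358.5 -227.7  393.7]
```

View pics/f.png

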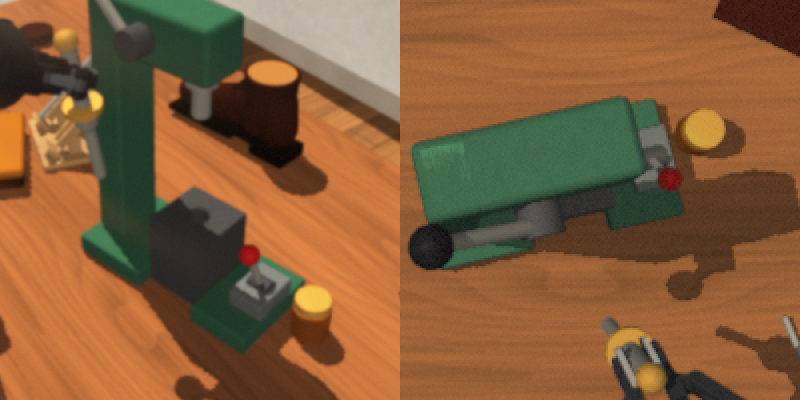

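Left pane: head (67,40), flange (82,105), foot (100,175). Right pane: head (652,377), flange (628,348), foot (612,325). The stake leans slightly toward the robot, as planned. Triangulating:

```bash
python3 - <<'E'
from h2 import *
T=load("top1");S=load("side1")
s=lambda x,y:(200+x*.75,150+y*.75);t=lambda x,y:(310+(x-400)*.5,180+y*.5)
H,e1=tri(S,s(66,40),T,t(652,377));F,e2=tri(S,s(82,105),T,t(628,348));B,e3=tri(S,s(100,175),T,t(612,325))
print(H,e1,F,e2,B,e3)
d=H-B;print(np.linalg.norm(d),"lean",np.degrees(np.arccos(d[2]/np.linalg.norm(d))),"heading",np.degrees(np.arctan2(d[1],d[0])))
print("at 137:",B+d/np.linalg.norm(d)*137)
E
```

```text
[ 353.10850342 -229.25296175  434.56923709] 0.4045516701100112 [ 369.58326381 -223.06957327  353.87002659] 1.9738610880201244 [ 385.14169794 -223.08087271  258.95459842] 1.3116260440839904
178.6189283146272 lean 10.523383464369086 heading -169.09401879419806
at 137: [ 360.57236651 -227.8148402   393.65032034]
```

```bash
python3 -m handwheel '[[[1,0,0,-0.9,0],[1,0,0,-0.9,0],[1,0,0,-0.9,0],[1,0,0,0,0]]]' >/dev/null; python3 st.py; python3 - <<'E'
from h2 import *
T=load("top1");S=load("side1")
X,e=tri(S,(300,181),T,(382,289));a=np.radians(11.7);d=X[:2]-[541,-198];print("hub",X,e,"press",d@[np.cos(a),np.sin(a)],d@[-np.sin(a),np.cos(a)])
E
```

```text
18.1 [-1.4   0.05  2.14  1.02  1.42 -0.66] [ 373.6 -218.8  246.7] phi 59.5 head 21.7 yang -67.5 yel 1.4 F [-0.4 -0.3 -2.5] w 0.178 gf 88.8 grasp [ 358.4 -224.8  256.3]
hub [ 480.1884944  -153.99867435  363.5958474 ] 3.237621357401272 press -50.62510361092242 55.41890252522523
```

```bash
python3 -m handwheel '[[[1,0.6,0.08,0.04,0],[1,0.6,0.08,0,0],[1,0.6,0.08,0,0],[1,0.5,0.08,0,0],[1,0.4,0,0,0],[1,0,0,0,0],[1,0,0,0,0]]]' >/dev/null; python3 st.py
python3 - <<'E'
from rig import optics
import cv2,numpy as np,pickle
c=optics.capture("side");pickle.dump(c,open("side2.pkl","wb"))
cv2.imwrite("pics/g.png",cv2.resize(c["img"][180:380,250:450],(600,600),interpolation=3))
E
```

```text
18.8 [-1.04  0.2   1.94  1.18  1.17 -0.49] [ 509.3 -204.5  253.7] phi 59.6 head 21.4 yang -67.5 yel 1.9 F [-0.4  0.6 -3.9] w 0.181 gf 88.9 grasp [ 494.  -210.5  263.3]
```

View pics/g.png

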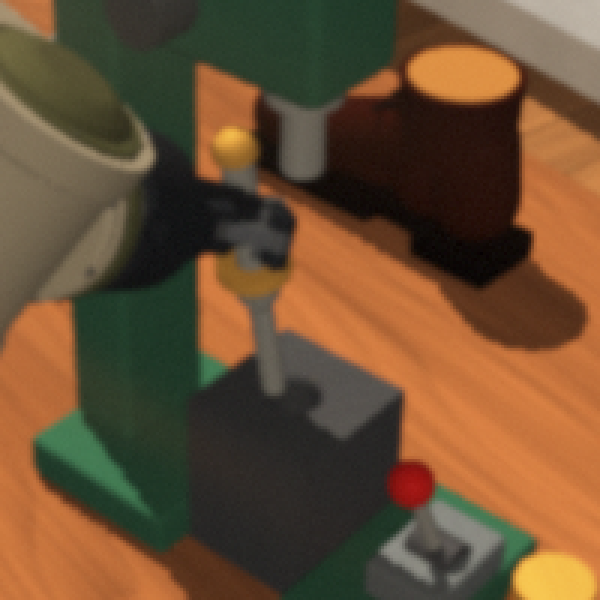

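The stake's foot is at about (275,393) and the bore mouth centre at about (297,396) in the crop. The head (236,148) is clear of the ram (303,165), and the ball is unmoved.

```bash
python3 - <<'E'
from h2 import *
S=load("side2");c=lambda x,y:(250+x/3-.33,180+y/3-.33)
print("pred foot px",proj(S,[520.5,-205.2,128.8]),"seen",c(273,392))
print("bore px pred",proj(S,[540.5,-198.5,110]))
g=cv2.cvtColor(S["img"],cv2.COLOR_BGR2GRAY)[300:325,335:365];np.set_printoptions(linewidth=200);print(g[2:22:1])
E
```

```text
pred foot px [[340.99667384 308.84858637]] seen (340.67, 310.33666666666664)
bore px pred [[347.5894276  310.82250518]]
[[50 70 86 93 97 98 95 91 85 82 80 84 85 83 83 82 85 84 82 82 84 84 83 83 84 84 83 85 83 83]
 [48 67 84 91 97 98 96 92 84 81 81 81 82 82 83 83 82 82 83 83 84 84 84 84 83 83 81 81 83 83]
 [46 64 81 89 96 97 96 94 87 80 77 77 78 77 79 78 85 81 81 83 82 83 81 83 84 84 83 83 82 82]
 [43 56 78 88 93 99 97 95 88 81 73 70 70 70 70 75 73 75 79 83 83 84 81 84 81 84 83 83 82 82]
 [43 54 73 87 96 97 97 95 87 77 68 61 60 61 59 63 64 67 73 77 79 81 82 83 81 82 82 86 82 84]
 [39 53 73 85 95 97 97 96 88 77 60 53 50 50 52 52 54 58 62 67 73 76 79 82 83 82 82 83 80 83]
 [39 47 67 85 93 98 97 94 89 76 59 51 43 46 45 46 48 48 51 55 64 72 78 80 84 82 85 82 82 84]
 [37 46 62 80 89 96 99 95 85 72 55 45 45 41 43 43 43 43 43 46 54 65 73 82 81 86 84 83 84 82]
 [37 41 52 70 84 89 91 86 79 65 52 45 45 45 43 44 43 40 41 41 45 55 71 75 84 84 83 84 84 84]
 [35 39 42 56 67 73 75 71 65 53 46 41 45 45 44 42 42 42 37 39 39 50 66 78 82 84 84 84 85 84]
 [38 39 41 43 48 51 51 52 48 43 44 43 42 43 43 43 
[... 180 characters left out ...]
42 42 42 42 40 38 45 57 72 78 84 86 85 87 85 84]
 [38 36 38 35 36 36 35 36 39 41 42 43 44 45 43 43 42 42 45 49 57 68 77 83 84 84 84 85 86 85]
 [38 36 36 39 38 34 37 36 38 39 40 43 44 43 41 43 43 47 54 60 70 77 83 85 84 86 84 85 83 85]
 [37 35 39 38 36 38 36 37 39 38 38 40 42 41 41 40 44 56 66 74 78 83 84 84 83 82 82 83 85 85]
 [37 37 38 37 38 37 39 37 37 39 40 39 40 38 38 38 42 53 68 77 80 83 82 83 83 84 85 85 83 84]
 [40 39 35 36 37 36 36 36 36 36 37 38 38 37 35 36 40 47 58 73 80 82 83 83 84 84 84 84 85 85]
 [36 38 36 38 37 35 37 37 37 36 37 38 36 39 38 36 40 41 49 61 73 82 82 85 87 87 84 84 86 84]
 [37 38 36 36 38 34 37 37 38 39 36 38 39 36 39 37 38 39 41 50 62 72 78 79 83 86 84 86 88 86]]
```

```bash
python3 -m handwheel '[[[1,0.2,0.06,0,0],[1,0.13,0.04,0,0],[1,0,0,-0.1,0],[1,0,0,-0.1,0],[1,0,0,-0.14,0],[1,0,0,-0.14,0],[1,0,0,0,0]]]' 70 >/dev/null; python3 st.py
```

```text
19.55 [-1.    0.26  1.95  1.23  1.11 -0.54] [ 525.1 -199.8  226. ] phi 59.5 head 21.5 yang -67.6 yel 1.6 F [-0.4 -0.  -2.9] w 0.184 gf 88.9 grasp [ 509.9 -205.8  235.7]
```

```bash
python3 -m handwheel '[[[1,0,0,-0.14,0],[1,0.02,0.01,-0.14,0],[1,0.02,0.01,-0.14,0],[1,0,0,0,0]]]' 50 >/dev/null; python3 st.py;python3 -m handwheel '[[[1,0.02,0.01,-0.14,0],[1,0.02,0.01,-0.14,0],[1,0,0,0,0]]]' 50 >/dev/null; python3 st.py
```

```text
19.95 [-0.99  0.3   1.97  1.26  1.09 -0.6 ] [ 527.3 -198.7  205.2] phi 59.5 head 21.5 yang -67.5 yel 1.7 F [ 0.1  0.4 -2.9] w 0.184 gf 88.9 grasp [ 512.1 -204.7  214.8]
20.25 [-0.98  0.33  1.97  1.28  1.08 -0.64] [ 529.4 -197.8  191.3] phi 59.5 head 21.4 yang -67.6 yel 1.7 F [ 0.8  0.4 -3.2] w 0.184 gf 89.0 grasp [ 514.1 -203.7  201. ]
```

```bash
python3 -m handwheel '[[[1,0.05,0.01,-0.1,0],[1,0.05,0.01,-0.1,0],[1,0,0,0,0]]]' 25 >/dev/null; python3 st.py;python3 -m handwheel '[[[1,0.05,0.01,-0.1,0],[1,0.05,0.01,-0.1,0],[1,0,0,0,0]]]' >/dev/null; python3 st.py
```

```text
20.55 [-0.97  0.36  1.97  1.3   1.06 -0.66] [ 534.5 -196.7  181.6] phi 59.5 head 21.5 yang -67.5 yel 1.7 F [-0.4  0.8 -3.3] w 0.187 gf 88.8 grasp [ 519.3 -202.7  191.2]
20.85 [-0.96  0.38  1.97  1.31  1.05 -0.68] [ 539.3 -196.   171.2] phi 59.5 head 21.4 yang -67.6 yel 1.7 F [-2.4 -1.5 -5. ] w 0.185 gf 88.6 grasp [ 524.1 -202.   180.9]
```

```bash
python3 -m handwheel '[[[1,0.05,0.01,-0.08,0],[1,0.05,0.01,-0.08,0],[1,0,0,0,0]]]' 25 >/dev/null; python3 st.py;python3 -m handwheel '[[[1,0.05,0.01,-0.08,0],[1,0.05,0.01,-0.08,0],[1,0,0,0,0]]]' >/dev/null; python3 st.py
```

```text
21.15 [-0.95  0.4   1.97  1.33  1.04 -0.7 ] [ 544.4 -194.8  163.7] phi 59.5 head 21.4 yang -67.6 yel 1.7 F [-2.2 -0.6 -4.3] w 0.185 gf 87.7 grasp [ 529.1 -200.8  173.4]
21.45 [-0.94  0.42  1.96  1.35  1.02 -0.72] [ 549.3 -193.9  155.6] phi 59.5 head 21.4 yang -67.6 yel 1.7 F [-3.5 -1.9 -5.6] w 0.18 gf 87.2 grasp [ 534.1 -199.9  165.2]
```

```bash
python3 -m handwheel '[[[1,0.05,0.01,-0.05,0],[1,0.05,0.01,-0.05,0],[1,0,0,0,0]]]' >/dev/null; python3 st.py;python3 -m handwheel '[[[1,0.02,0.01,-0.06,0],[1,0,0,-0.04,0],[1,0,0,0,0]]]' >/dev/null; python3 st.py
```

```text
21.75 [-0.93  0.44  1.95  1.36  1.02 -0.73] [ 554.4 -193.1  151.2] phi 59.5 head 21.4 yang -67.6 yel 1.8 F [-8.2 -1.5 -1. ] w 0.181 gf 87.5 grasp [ 539.2 -199.1  160.8]
22.05 [-0.93  0.45  1.96  1.37  1.01 -0.74] [ 555.5 -192.6  146.4] phi 59.6 head 21.4 yang -67.6 yel 1.8 F [-5.8 -0.7 -0.2] w 0.186 gf 87.4 grasp [ 540.2 -198.6  156. ]
```

```bash
python3 -m handwheel '[[[1,-0.03,0,-0.02,0],[1,0,0,0,0]]]' >/dev/null; python3 st.py;python3 -m handwheel '[[[1,0,0,-0.03,0],[1,0,0,0,0]]]' >/dev/null; python3 st.py
python3 - <<'E'
from rig import optics
import cv2,pickle
c=optics.capture("side");pickle.dump(c,open("side3.pkl","wb"));d=optics.capture("top");pickle.dump(d,open("top3.pkl","wb"))
from h2 import *
h=cv2.cvtColor(c["img"],cv2.COLOR_BGR2HSV);m=cv2.inRange(h,(15,120,60),(32,255,255));n,l,s,ce=cv2.connectedComponentsWithStats(m[200:340,300:400])
for i in range(1,n):
    if s[i,4]>8: print(s[i],ce[i]+[300,200])
print("pred: head ctr,flange top,bottom",proj(c,[[540.5,-198.5,199],[540.5,-198.5,118],[540.5,-198.5,110]]).round(1).tolist())
E
```

```text
22.25 [-0.93  0.45  1.96  1.37  1.01 -0.74] [ 554.5 -192.8  146.2] phi 59.7 head 21.3 yang -67.6 yel 1.8 F [ 0.5 -0.1  1.5] w 0.187 gf 87.2 grasp [ 539.2 -198.7  155.8]
22.45 [-0.93  0.45  1.96  1.38  1.01 -0.75] [ 555.  -192.7  146. ] phi 59.8 head 21.4 yang -67.5 yel 1.9 F [-1.4  0.5 11. ] w 0.184 gf 87.6 grasp [ 539.7 -198.7  155.5]
[ 87   0  13  12 118] [394.00847458 204.53389831]
[15 38  1 23 23] [315. 249.]
[ 41  66  13  12 125] [347.288 271.512]
[ 37 107  23  12 190] [347.04736842 312.95789474]
pred: head ctr,flange top,bottom [[348.6, 269.4], [347.7, 307.3], [347.6, 310.8]]
```

Upward force has appeared (Fz +11 N with z stopped), and the flange pixels match a seated flange. I unload, open and back away.

```bash
python3 -m handwheel '[[[1,0,0,0.03,0],[1,0,0,0,0],[0.3,0,0,0,0],[0,0,0,0,0],[-1,0,0,0,0],[-1,0,0,0,0],[-1,0,0,0,0]]]' >/dev/null; python3 st.py; python3 - <<'E'
from rig import optics
import pickle
from h2 import *
c=optics.capture("side")
h=cv2.cvtColor(c["img"],cv2.COLOR_BGR2HSV);m=cv2.inRange(h,(15,120,60),(32,255,255));n,l,s,ce=cv2.connectedComponentsWithStats(m[200:340,325:370])
for i in range(1,n):
    if s[i,4]>8: print(s[i],ce[i]+[325,200])
E
```

```text
23.25 [-0.93  0.45  1.96  1.37  1.01 -0.74] [ 553.9 -192.4  145.2] phi 59.5 head 21.4 yang -67.6 yel 1.7 F [-0.1  0.4 -0.4] w 0.978 gf 0.0 grasp [ 538.6 -198.4  154.8]
[ 19  65  13  12 125] [349.944 270.944]
[ 12 109  21  11 149] [346.13422819 313.74496644]
```

The stake stands free with its head now upright. Next: retreat, close the fingers, and check reach for the lever push.

```bash
python3 -m handwheel '[[[-1,-0.4,-0.15,0,0],[-1,-0.7,-0.27,0,0],[-1,-0.7,-0.27,0.1,0],[-1,-0.6,-0.23,0.4,0],[1,0,-0.5,0.4,0],[1,0,-0.5,0.2,0],[1,0,-0.5,0,0],[1,0,-0.3,0,0]]]' >/dev/null; python3 st.py; python3 - <<'E'
from rig import ctrl,optics
from h2 import *
q=ctrl.sense()["joints"]
for t in((480,-325,200),(480,-325,131),(540,-310,131),(592,-297,128)):
    r=ik(np.array(t,float),toolR(np.radians(21.4),np.radians(59.5),1),[q]);print(t,[x.round(2) for x in r])
c=optics.capture("side")
h=cv2.cvtColor(c["img"],cv2.COLOR_BGR2HSV);m=cv2.inRange(h,(15,120,60),(32,255,255));n,l,s,ce=cv2.connectedComponentsWithStats(m[200:340,325:370])
for i in range(1,n):
    if s[i,4]>8: print(s[i],ce[i]+[325,200])
m=cv2.inRange(h,(0,150,60),(8,255,255))[330:355,370:410];y,x=np.nonzero(m);print("ball",x.mean()+370,y.mean()+330,len(x))
E
```

```text
24.1 [-1.31  0.39  1.85  1.08  1.33 -0.68] [ 433.7 -330.2  200.6] phi 59.5 head 21.3 yang -67.6 yel 1.8 F [ 0.9 -0.  -0. ] w 0.329 gf 0.0 grasp [ 418.5 -336.2  210.3]
(480, -325, 200) [array([-1.21,  0.43,  1.79,  1.12,  1.27, -0.58])]
(480, -325, 131) [array([-1.21,  0.55,  1.83,  1.17,  1.21, -0.74])]
(540, -310, 131) [array([-1.09,  0.59,  1.75,  1.24,  1.14, -0.67])]
(592, -297, 128) [array([-0.99,  0.64,  1.67,  1.28,  1.08, -0.61])]
[ 19  65  13  12 126] [349.79365079 270.85714286]
[ 12 101  25  19 307] [348.83387622 310.52117264]
ball 386.375 340.9182692307692 208
```

```bash
python3 -m handwheel '[[[1,0.1,0.02,-0.5,0],[1,0.2,0.04,-0.5,0],[1,0.4,0.08,-0.36,0],[1,0.4,0.08,0,0],[1,0.3,0.06,0,0],[1,0,0,0,0]]]' >/dev/null; python3 st.py;python3 -m handwheel '[[[1,0.2,0.04,0,0],[1,0.2,0.04,0,0],[1,0.2,0.04,0,0],[1,0.2,0.04,0,0]]]' >/dev/null; python3 st.py
```

```text
24.75 [-1.16  0.56  1.81  1.21  1.17 -0.75] [ 504.8 -313.1  132.1] phi 59.6 head 21.6 yang -67.4 yel 1.7 F [-0.2  0.5  0.3] w 0.0 gf 0.0 grasp [ 489.6 -319.1  141.8]
25.15 [-1.08  0.59  1.75  1.24  1.13 -0.7 ] [ 544.9 -307.4  134.3] phi 59.7 head 21.2 yang -67.6 yel 1.9 F [-2.1 -1.7  6.4] w 0.0 gf 2.1 grasp [ 529.6 -313.3  143.9]
```

```bash
python3 -m handwheel '[[[1,0.15,0.03,0.04,0],[1,0.15,0.03,0,0],[1,0.15,0.03,0,0]]]' >/dev/null; python3 st.py;python3 -m handwheel '[[[1,0.15,0.03,-0.03,0],[1,0.15,0.03,-0.03,0],[1,0.1,0.02,-0.03,0],[1,0,0,0,0]]]' >/dev/null; python3 st.py; python3 - <<'E'
from rig import optics
from h2 import *
C=[]
for n in("side","top"):
    c=optics.capture(n);h=cv2.cvtColor(c["img"],cv2.COLOR_BGR2HSV);m=cv2.inRange(h,(0,150,60),(8,255,255))
    b=(370,310,425,355) if n=="side" else (425,230,465,285)
    y,x=np.nonzero(m[b[1]:b[3],b[0]:b[2]]);print(n,x.mean()+b[0],y.mean()+b[1],len(x));print("end pred",proj(c,[599.9,-293.3,122.2]))
E
```

```text
25.45 [-1.04  0.6   1.72  1.26  1.11 -0.67] [ 566.9 -301.9  134.4] phi 59.5 head 21.4 yang -67.6 yel 1.8 F [-1.2 -0.9  2.2] w 0.002 gf 0.8 grasp [ 551.7 -307.9  144. ]
25.85 [-1.    0.63  1.68  1.27  1.08 -0.65] [ 586.7 -297.4  129.2] phi 59.5 head 21.5 yang -67.5 yel 1.7 F [-1.   0.7 -0.5] w -0.004 gf 0.0 grasp [ 571.5 -303.4  138.8]
side 413.27710843373495 318.04819277108436 83
end pred [[410.62252142 320.83037283]]
top 436.2929292929293 238.3838383838384 99
end pred [[435.90987556 239.16509533]]
```

```bash
for i in 1; do python3 -m handwheel '[[[1,0.08,0.016,0,0],[1,0,0,0,0]]]' >/dev/null; python3 st.py;  python3 -m handwheel '[[[1,0.08,0.016,0,0],[1,0,0,0,0]]]' >/dev/null; python3 st.py; python3 -m handwheel '[[[1,0.08,0.016,0,0],[1,0,0,0,0]]]' >/dev/null; python3 st.py; done; python3 - <<'E'
from rig import optics
from h2 import *
c=optics.capture("top");h=cv2.cvtColor(c["img"],cv2.COLOR_BGR2HSV);m=cv2.inRange(h,(0,150,60),(8,255,255));b=(425,225,465,285)
y,x=np.nonzero(m[b[1]:b[3],b[0]:b[2]]);print(x.mean()+b[0],y.mean()+b[1],len(x))
E
```

```text
26.15 [-0.99  0.63  1.68  1.28  1.08 -0.64] [ 590.6 -297.2  129.8] phi 59.5 head 21.4 yang -67.6 yel 1.8 F [ 0.2  0.5 -0.9] w -0.004 gf 0.0 grasp [ 575.3 -303.1  139.5]
26.35 [-0.99  0.63  1.67  1.27  1.08 -0.64] [ 592.3 -297.1  129.4] phi 59.4 head 21.5 yang -67.5 yel 1.7 F [-33.4  -2.3   8.8] w 0.001 gf 16.2 grasp [ 577.1 -303.1  139. ]
26.55 [-0.99  0.64  1.67  1.27  1.08 -0.63] [ 593.5 -297.1  128.9] phi 59.2 head 21.5 yang -67.5 yel 1.6 F [-75.8  -6.2  22.6] w 0.0 gf 37.0 grasp [ 578.3 -303.1  138.7]
435.52941176470586 236.75294117647059 85
```

The lever is hard against its stop, so I back straight off and rise clear.

```bash
python3 -m handwheel '[[[1,-0.2,-0.04,0,0],[1,-0.5,-0.1,0,0],[1,-0.8,-0.16,0.1,0],[1,-0.8,-0.16,0.3,0],[1,-0.8,-0.2,0.5,0],[1,0,0,0,0],[1,0,0,0,0]]]' >/dev/null; python3 st.py
python3 - <<'E'
from rig import optics
from h2 import *
r=[]
for n in("side","top"):
    c=optics.capture(n);r.append(c["img"]);h=cv2.cvtColor(c["img"],cv2.COLOR_BGR2HSV);m=cv2.inRange(h,(0,150,60),(8,255,255));b=(370,300,430,350) if n=="side" else (425,225,465,285)
    y,x=np.nonzero(m[b[1]:b[3],b[0]:b[2]]);print(n,x.mean()+b[0],y.mean()+b[1],len(x))
cv2.imwrite("pics/z.png",np.hstack([cv2.resize(r[0][180:420,190:450],(433,400),interpolation=3),cv2.resize(r[1][110:350,170:390+0],(367,400),interpolation=3)]))
E
```

```text
27.3 [-1.29  0.44  1.86  1.1   1.29 -0.72] [ 443.2 -329.2  175.2] phi 59.5 head 21.3 yang -67.7 yel 1.8 F [ 0.2  0.2 -0.1] w 0.003 gf 0.0 grasp [ 427.9 -335.2  184.8]
side 411.245 320.6 200
top 436.4054054054054 237.88288288288288 111
```

View pics/z.png

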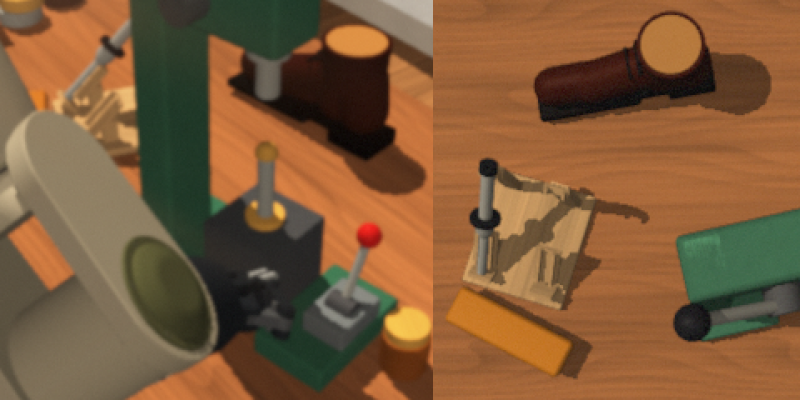

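The brass stake stands upright with its flange (265,214) flat on the block. The lever ball (369,236) is fully over. The black stake, brush, boot and jar are where they were, and the robot is touching nothing.

```bash
python3 -c "
from rig import ctrl;print(ctrl.finish_job())"
```

```text
the job is handed in; nothing more can be done
None
```

The brass-headed stake is seated upright in the bore with its flange flat on the block, the red lever is pushed hard against its locked stop, and the other stake, jar, brush and boot look unmoved; the job was handed in at about 27 s, and no verdict was returned.

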